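# Move the slide-staining line on by one station

### The arm

A 6-joint arm with a two-finger parallel gripper is mounted at the origin on a cart in front of the work surface, level with it; the furniture and walls round the work are solid. World frame = base frame: x ahead of the robot, y to its left, z up, the work surface at z = 0. Lengths are in m, angles in degrees, forces in N, time in s.
With the tool pointing down it reaches from about 0.4 to 0.825 m from the base axis. Payload 7 kg.
Tool frame: the origin (TCP) lies midway between the tips of the shut fingers; the grasp point (between the pads) lies 19 mm behind it; z points along the fingers, y is the direction in which the jaws open and shut (so a half turn about z gives the same grasp; the last joint's range is limited). The gripper opens to 88 mm and grips with 3 to 60 N. Pads are 19 mm wide; open, the fingers measure 130 mm over their backs; the gripper's body (78 mm by 193 mm) begins 47 mm behind the grasp point.
Start: joints at [89.96, 20.546, 0.682, 0, -70.136, -16.507], TCP at [0.192, 0.647, 0.227] pointing down, gripper open.
Joint ranges: [-176.03, 176.03], [-82.01, 121.73], [-58.28, 71.71], [-173.87, 95.51], [-174.79, -0.11], [-173.66, 173.66]. Speed limits (degrees/s): [136.94, 136.94, 172.46, 180, 180, 180].

### API

Orientations are given as a 3x3 rotation matrix whose columns are the frame's x, y, z axes.
In Python, from rig import robot gives the robot as it stands. Calls block until the motion is done:
- robot.goto(position, orientation): joint-space move of the TCP to a pose.
- robot.servo_line(position, ori=None, speed=0.15): straight line of the TCP; ori=None keeps the orientation; speed is the mean speed in m/s.
- robot.movej(angles): joint-space move.
- robot.move_gripper(opening): opening from 0.0 (shut) to 1.0 (fully open); the grip force is fixed at half the most; returns when the fingers have stopped.
- robot.dwell(seconds).
- robot.ik(position, orientation): joint angles nearest the present ones, or None.
- robot.grab_frame(name): name is "scene" or "top"; returns (picture, depth): 420x560x3 uint8, red, green, blue; 420x560 float32, m along the optical axis (not along the pixel's ray), 0 where there is no reading.
- robot.camera_info(name): a dict with "vfov" (degrees; the focal length in pixels is half the picture's height over the tangent of half this angle, whatever the lens; pixels are square), "cx", "cy" (the principal point, pixels), "k1" (the pictures are not rectified: a ray, as slopes to the right and down, at radius r is drawn at 1 + k1 r^2 times it, then the intrinsics apply), "view" (4x4, takes a point from world to camera coordinates). Camera axes: x right, y down, z forward; pixel columns grow to the right and rows downward; lengths in m; the calibration is good to about 2 mm. A picture is of the moment at which its call begins. camera_info takes no time and is no camera call.
A pose or a line that the arm cannot do raises robot.Unreachable and nothing moves.
- robot.job_done(): hands the job in, once; it reports no verdict.
Readings, each from a call of its own:
- robot.read_t(): time.
- robot.read_qpos(): joint angles.
- robot.read_qvel(): joint speeds.
- robot.read_effort(): joint torques, N m.
- robot.read_position(): TCP position.
- robot.read_tcp_rot(): TCP orientation.
- robot.read_force(): force on the tool from outside, world axes, zero at the start.
- robot.read_ft_torque(): the same for the moment, N m.
- robot.read_grip_width(): opening from 0.0 (shut) to 1.0 (fully open).
Only numpy, scipy, OpenCV 4.12 (cv2) and the standard library are available. Lean on these libraries where they do the work, as an engineer would, in place of code of your own. Each camera call takes 0.05 s, during which the arm holds its last target. There are 200 camera calls.

### The job

Move the staining line on by one station: lift the drained slide rack up and off the twin hooks under the bottle shelf and lower it fully home into the empty dish, then take the other rack out of its dish and hang it by its handle bar on both hooks to drain. Keep the racks upright so that no slide falls out, lower them gently by feel instead of dropping them, and do not disturb the bottles on the shelf.

Things in the scene. Friction and masses are not known exactly. Their poses are not given: they have to be found in the camera images.
- drained_rack: white slide-staining rack full of upright glass slides, 84 x 116 x 46 mm, 0.32 kg, with an inverted-U handle of 8 mm steel rod. Origin: centre of its underside; z up, y along its 116 mm length and the handle bar; same either way round. This one hangs by its bar on the two hooks of the draining stand at the start
- drained_rack_grip (a point): middle of the grip sleeve on the handle bar of the rack that hangs at the start: the bar's axis is 150 mm above the rack's origin (axes as the rack's), straight between y = +-48 mm; handle legs at y = +-54 mm; the grey sleeve here is 14 mm thick, 40 mm long
- wet_rack: white slide-staining rack full of upright glass slides, 84 x 116 x 46 mm, 0.32 kg, with an inverted-U handle of 8 mm steel rod. Origin: centre of its underside; z up, y along its 116 mm length and the handle bar; same either way round. This one stands in a dish at the start
- wet_rack_grip (a point): middle of the grip sleeve on the handle bar of the rack that stands in a dish at the start: the bar's axis is 150 mm above the rack's origin (axes as the rack's), straight between y = +-48 mm; handle legs at y = +-54 mm; the grey sleeve here is 14 mm thick, 40 mm long
- drain_stand: fixed steel draining stand, front (-x) to the robot. Origin: underside, plumb below the hooks' seats; y along the shelf. Drip tray x -70 to +135 mm, 18 mm high. Bottle shelf: underside 345 mm up, 212 mm wide, x +9 to +132 mm: it covers the hooks, so a gripper must come in below it, leaning back to the front. Posts at x 112, y +-82 mm; hook rail at x 96 mm
- hook_seat (a point): middle between the two hooks, on the bar axis of a hung rack, 192 mm above the stand's origin (axes as the stand's). Hooks: 8 mm rods at y = +-38 mm, nearly level from the rail behind, tops 4 mm below this point, turned up in front: tips at x -12 to -21 mm, rising to 14 mm above it; a bar's axis passes over them 19 mm or more above it. A hung bar has 6 mm play sideways
- free_dish: clear rectangular staining dish, fixed, empty at the start. Origin: centre of its underside; y along its length. Inside 88 x 120 mm (2 mm play all round a rack), outside 98 x 130 mm, inner floor 6 mm up, walls to 60 mm, then a lip flared outward 5 mm all round, to 70 mm
- free_dish_floor (a point): centre of the empty dish's inner floor, where the origin of a rack that is fully home lies (axes as the dish's)
- used_dish: a second dish of the same make and size, fixed; the other rack stands in it at the start. Origin: centre of its underside; y along its length
- bottle_left: dropper bottle, 36 mm thick, 104 mm tall, standing on the stand's shelf, left. Origin: centre of its underside
- bottle_mid: dropper bottle, the same size, on the shelf in the middle. Origin: centre of its underside
- bottle_right: dropper bottle, the same size, on the shelf, right. Origin: centre of its underside
Mind the look-alikes: they are no part of the job. Leave any blue look-alike of the drained_rack alone.

How it is judged (in metres and radians):
On the way, in this order (a step that is already met when the one before it is completed fails the run):
1. the drained rack has been lifted off the hooks, clear of the stand and in front of the tips (x of drained_rack_grip in the frame of hook_seat below -0.03 m and contact force between drained_rack and drain_stand below 0.05 N and height (world z) of drained_rack above 0.03 m), for 0.1 s.
2. the drained rack stands fully home in the empty dish, released (horizontal distance between drained_rack and free_dish_floor below 0.007 m and z of drained_rack in the frame of free_dish_floor between -0.004 and 0.004 m and angle between the y axis of drained_rack and the y axis of free_dish, either way round below 0.12 rad and angle between drained_rack's own z axis and vertical below 0.06 rad and contact force between the fingers and drained_rack below 0.1 N), for 0.2 s.
3. the other rack is lifted clear of its dish (height (world z) of wet_rack above 0.072 m), for 0.1 s.
At the end, for the whole second after the job is handed in: First rack on the floor of the once empty dish (7 mm, 4 mm in height, 0.12 rad, tilt < 0.06 rad); other rack hanging on both hooks behind their tips (bar at seat height -5/+6 mm, sideways within 13 mm, aligned within 0.15 rad, tilt < 0.15 rad), weight on the stand; both at rest and released (horizontal distance between drained_rack and free_dish_floor below 0.007 m and z of drained_rack in the frame of free_dish_floor between -0.004 and 0.004 m and angle between the y axis of drained_rack and the y axis of free_dish, either way round below 0.12 rad and angle between drained_rack's own z axis and vertical below 0.06 rad and x of wet_rack_grip in the frame of hook_seat between -0.013 and 0.05 m and y of wet_rack_grip in the frame of hook_seat between -0.013 and 0.013 m and z of wet_rack_grip in the frame of hook_seat between -0.005 and 0.006 m and angle between the y axis of wet_rack and the y axis of drain_stand, either way round below 0.15 rad and angle between wet_rack's own z axis and vertical below 0.15 rad and contact force between wet_rack and drain_stand above 1 N and linear speed of drained_rack below 0.03 m/s and linear speed of wet_rack below 0.05 m/s); the robot touches nothing.
It fails at once if a rack is tipped more than 0.6 rad from upright (slides fall out) (angle between any of drained_rack, wet_rack's own z axis and vertical above 0.6 rad).
It fails at once if a rack is dropped (falls out of the fingers faster than 0.5 m/s) ((linear speed of drained_rack above 0.5 m/s and contact force between the fingers and drained_rack below 0.05 N) or (linear speed of wet_rack above 0.5 m/s and contact force between the fingers and wet_rack below 0.05 N)).
It fails at once if a bottle on the shelf is shifted more than 30 mm or knocked over (distance of any of bottle_left, bottle_mid, bottle_right from where it was at the start of the episode above 0.03 m).
It also fails if it takes over 58 s, if anything falls off the work surface, if the arm or the gripper's body presses on something with over 40 N, if the wrist force passes 120 N, or if a joint passes its speed limit or range.

## Working session

There is one attempt and no reset: what is moved stays moved. The work goes in short steps, each a Python script; the robot and the scene stay as the last script left them, time stands still between calls to the robot, and variables do not carry over. Pictures are saved under pics/ and viewed, about 8 in all and at most 12, crops included, and the job is handed in when it is done.

```bash
mkdir -p pics; ls
cat > h.py <<'E'
import numpy as np, cv2
from rig import robot
def grab(n):
    im,d=robot.grab_frame(n); np.savez(f'{n}.npz',im=im,d=d); return im,d
def cam(n):
    c=robot.camera_info(n); f=210/np.tan(np.radians(c['vfov'])/2); return c,f,np.array(c['view'])
def rays(n,uv):
    c,f,V=cam(n); K=np.array([[f,0,c['cx']],[0,f,c['cy']],[0,0,1.]])
    p=cv2.undistortPoints(np.float64(uv).reshape(-1,1,2),K,np.array([c['k1'],0,0,0,0.]))[:,0]
    return V,np.c_[p,np.ones(len(p))]
def world(n,uv,d):
    V,r=rays(n,uv); P=r*np.reshape(d,(-1,1)); return (P-V[:3,3])@V[:3,:3]
def onplane(n,uv,z):
    V,r=rays(n,uv); R=V[:3,:3]; o=-R.T@V[:3,3]; w=r@R; return o+w*((z-o[2])/w[:,2])[:,None]
def cloud(n,d):
    v,u=np.mgrid[0:420,0:560]; return world(n,np.c_[u.ravel(),v.ravel()],d.ravel()).reshape(420,560,3)
E
python3 - <<'E'
from h import *
for n in('scene','top'):
    im,d=grab(n); cv2.imwrite(f'pics/{n}0.png',im[...,::-1]); c=cam(n);print(n,c[0],(d>0).mean())
    print(-c[2][:3,:3].T@c[2][:3,3])
print(robot.read_t(),robot.read_tcp_rot(),robot.read_force())
E
```

```text
pics
scene {'vfov': 45.250248558120965, 'cx': 280.44601854851624, 'cy': 208.3364547887754, 'k1': 0.05016674896483331, 'view': array([[ 0.69861288, -0.71547765, -0.00563722, -0.49172099],
       [-0.36279663, -0.34743226, -0.8646788 ,  0.32120727],
       [ 0.6166998 ,  0.60612091, -0.50229353,  1.24005756],
       [ 0.        ,  0.        ,  0.        ,  1.        ]])} 0.9959141156462585
[-0.30468772 -0.99184243  0.89784207]
top {'vfov': 42.677614780160845, 'cx': 279.9611925958944, 'cy': 207.87300032089405, 'k1': -0.18587717006763282, 'view': array([[-2.39625395e-01, -9.70865196e-01,  6.63624500e-04,
        -7.07805264e-02],
       [-9.25584762e-01,  2.28243022e-01, -3.01990020e-01,
         5.81602060e-01],
       [ 2.93040132e-01, -7.29787185e-02, -9.53310856e-01,
         1.53102490e+00],
       [ 0.00000000e+00,  0.00000000e+00,  0.00000000e+00,
         1.00000000e+00]])} 0.9958078231292516
[ 0.07270946 -0.08973273  1.63522764]
0.1 [[ 9.58562827e-01 -2.84881045e-01 -3.10435262e-04]
 [-2.84881187e-01 -9.58561686e-01 -1.48466732e-03]
 [ 1.25382230e-04  1.51158407e-03 -9.99998850e-01]] [0.42718984 0.36063998 0.34697773]
```

View pics/scene0.png

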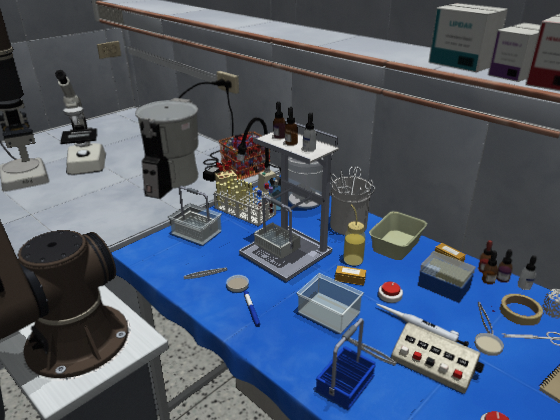

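View pics/top0.png

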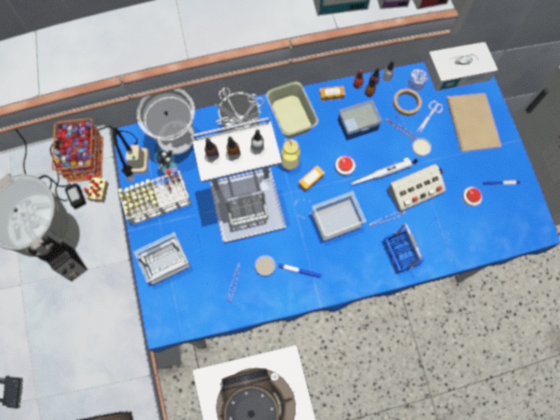

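The two views show these candidates for the racks:
- **Hanging white rack:** scene (273,235), top (245,200). This is the drained rack.
- **White rack in a dish:** scene (195,225), top (163,259). This is the wet rack.
- **Blue rack:** scene (345,375), top (402,250). This is the look-alike, so I leave it alone.

For the empty dish, the options are the clear dish at scene (330,302), top (338,217), the covered grey-blue box at top (360,118) and the beige basin at top (292,108). I choose the clear dish.

Run:
```python
from h import *
out={}
def comp(n,lo,hi,box):
    z=np.load(n+'.npz'); P=cloud(n,z['d']); u0,u1,v0,v1=box
    m=np.zeros((420,560),bool); m[v0:v1,u0:u1]=1
    m&=(P[...,2]>lo)&(P[...,2]<hi)&(z['d']>0)
    return P[m],m
def rect(name,Q):
    if len(Q)<5: print(name,len(Q));return
    r=cv2.minAreaRect(np.float32(Q[:,:2]*1000)); print(name,len(Q),np.round(r[0],1),np.round(r[1],1),round(r[2],1),'z med',np.median(Q[:,2]).round(4),Q[:,2].std().round(4))
B={'scene':dict(shelf=(245,350,110,170),hang=(235,325,190,265),free=(285,375,265,340),wet=(160,230,180,250)),
   'top':dict(shelf=(185,290,110,185),hang=(205,285,165,235),free=(300,378,185,250),wet=(125,200,225,290))}
for n in B:
    b=B[n]
    rect(n+' shelf',comp(n,.33,.365,b['shelf'])[0])
    rect(n+' tray',comp(n,.008,.03,(205,335,165,290) if n=='scene' else (200,295,160,250))[0])
    for k in('free','wet'): rect(n+' '+k+' rim',comp(n,.062,.078,b[k])[0])
    rect(n+' freefloor',comp(n,-.004,.012,b['free'])[0]);
    rect(n+' wetbar',comp(n,.135,.175,b['wet'])[0])
    rect(n+' hangbar',comp(n,.178,.205,b['hang'])[0])
    rect(n+' bottles',comp(n,.44,.48,(245,350,90,170) if n=='scene' else b['shelf'])[0])
z=np.load('top.npz');im=z['im'];a=im[130:290,120:290];b=im[170:260,290:440]
s=np.load('scene.npz')['im'][165:345,160:390]
cv2.imwrite('pics/crop1.png',np.vstack([cv2.resize(s,(690,540),interpolation=2)])[...,::-1])
```

```text
scene shelf 1266 [ 792.9 -109.6] [425.  218.8] 1.8 z med 0.3542 0.0047
scene tray 3162 [730.9  61.5] [848.9 462. ] 51.5 z med 0.0137 0.0056
scene free rim 486 [ 495.1 -378.7] [107.5 140.2] 7.6 z med 0.0676 0.003
scene wet rim 436 [529.3 267.7] [273.1 289.3] 24.0 z med 0.0677 0.0038
scene freefloor 3883 [ 547.  -353.6] [315.5 262.9] 43.7 z med 0.002 0.0032
scene wetbar 122 [490.4 173.2] [ 15.5 117.5] 14.8 z med 0.1587 0.0073
scene hangbar 500 [ 621.  -126.3] [122.1 148.8] 78.4 z med 0.1917 0.0063
scene bottles 104 [ 637.  -114.3] [137.6  19.1] 86.3 z med 0.449 0.0052
top shelf 2780 [ 646.3 -115.1] [125.  213.3] 0.4 z med 0.3523 0.0033
top tray 1889 [ 606.  -116.2] [297.5 285.9] 76.2 z med 0.0116 0.0039
top free rim 307 [ 495.4 -379.4] [107.9 138.9] 7.3 z med 0.0675 0.0033
top wet rim 316 [491.2 176.9] [109.  136.7] 13.0 z med 0.0672 0.0033
top freefloor 3543 [ 502.6 -391.5] [252.9 216.2] 76.0 z med 0.0014 0.0037
top wetbar 149 [492.1 175.3] [ 15.6 112.7] 15.3 z med 0.1582 0.006
top hangbar 278 [ 603.6 -110.2] [112.   91.1] 89.2 z med 0.1914 0.0051
top bottles 104 [ 638.3 -112.1] [135.8  18.5] 87.0 z med 0.4516 0.0047
```

View pics/crop1.png

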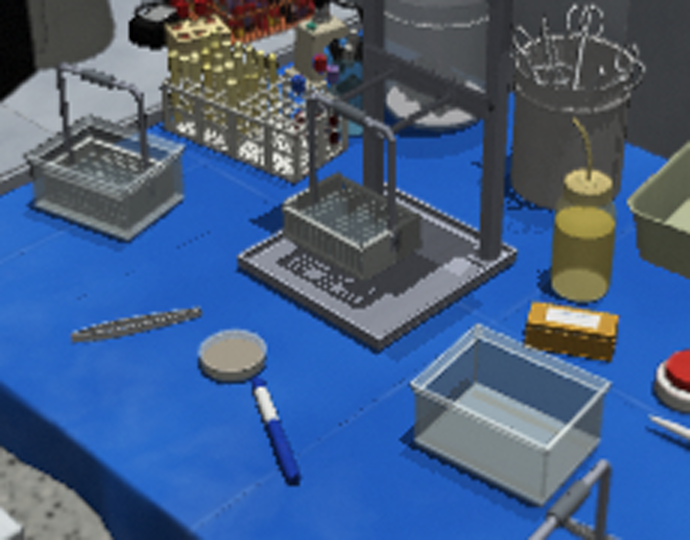

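The crop (3x, origin (160,165)) confirms the choice: the hanging white rack's bar runs (310,95)–(390,135) under the shelf, the wet rack is at (105,140) and the empty clear dish at (510,410). Rim sizes match 108 x 140. Next I refine the bar and stand and check IK.

```bash
cat >> h.py <<'E'
def ori(yaw,t):
    """tool leaning back to the front by t deg, jaws across a bar whose rack frame has this yaw (deg)"""
    a,t=np.radians([yaw,t]); X=np.array([np.cos(a),np.sin(a),0]); Z=np.array([0,0,1.])
    z=np.sin(t)*X-np.cos(t)*Z; y=np.cos(t)*X+np.sin(t)*Z; x=np.cross(y,z); return np.c_[x,y,z]
def flip(R): return R*np.array([-1,-1,1])
def tcp(g,R,back=0,up=0): return np.asarray(g)+R[:,2]*(.019-back)+[0,0,up]
def cl(n,lo,hi,xr,yr,fresh=False):
    im,d=grab(n) if fresh else (lambda z:(z['im'],z['d']))(np.load(f'{n}.npz'))
    P=cloud(n,d); m=(d>0)&(P[...,2]>lo)&(P[...,2]<hi)&(P[...,0]>xr[0])&(P[...,0]<xr[1])&(P[...,1]>yr[0])&(P[...,1]<yr[1]); return P[m]
def line(Q):
    """bar: mid of extent, yaw of rack (deg), length"""
    for _ in range(3):
        c=Q.mean(0); v=np.linalg.svd(Q[:,:2]-c[:2],full_matrices=False)[2][0]; v=v*np.sign(v[1]); e=(Q[:,:2]-c[:2])@[v[1],-v[0]]; Q=Q[abs(e-np.median(e))<.012]
    s=(Q[:,:2]-Q[:,:2].mean(0))@v; m=Q[:,:2].mean(0)+v*(s.min()+s.max())/2
    return np.round(m,4),round(float(np.degrees(np.arctan2(-v[0],v[1]))),2),round(float(np.ptp(s)),4),np.median(Q[:,2]).round(4),len(Q)
E
python3 - <<'E'
from h import *
for n in('scene','top'):
    print(n,'hang',line(cl(n,.182,.206,(.555,.60),(-.19,-.05))),'wet',line(cl(n,.145,.17,(.44,.54),(.1,.25))))
    Q=cl(n,.345,.362,(.54,.75),(-.25,0)); r=cv2.minAreaRect(np.float32(Q[:,:2]*1000)); print('shelf',r)
    # front edge of shelf
    ys=np.linspace(-.20,-.03,18); e=[Q[abs(Q[:,1]-y)<.006][:,0].min() for y in ys]; print('edge',np.polyfit(ys,e,1), np.degrees(np.arctan(np.polyfit(ys,e,1)[0])))
    Q=cl(n,.012,.024,(.48,.73),(-.25,.02)); ys=np.linspace(-.18,-.05,14); e=[Q[abs(Q[:,1]-y)<.006][:,0].min() for y in ys]; p=np.polyfit(ys,e,1); print('tray',p,np.polyval(p,-.115), Q[:,1].min(),Q[:,1].max())
for t in(40,45,50,55,60):
  for nm,g,y in(('hang',(.576,-.115,.192),0),('hangup',(.53,-.115,.23),0),('free',(.495,-.379,.156),7.4),('freeup',(.495,-.379,.25),7.4),('wet',(.491,.176,.156),14),('wetup',(.491,.176,.25),14)):
    o=[]
    for R in(ori(y,t),flip(ori(y,t))):
        q=robot.ik(tcp(g,R),R); o.append(None if q is None else np.round(q).astype(int).tolist())
    print(t,nm,o)
E
```

```text
scene hang (array([ 0.5728, -0.1121]), 1.15, 0.1159, np.float64(0.1946), 140) wet (array([0.4904, 0.1733]), 12.36, 0.1179, np.float64(0.1592), 110)
shelf ((644.5845947265625, -115.0264892578125), (127.15802764892578, 218.14515686035156), 0.7562637329101562)
edge [-0.00534345  0.58218259] -0.30615403068160735
tray [0.00361085 0.50565553] 0.5052402827282377 -0.21815944305517507 -0.01086796604479453
top hang (array([ 0.5758, -0.1098]), 0.67, 0.1121, np.float64(0.1944), 156) wet (array([0.4908, 0.175 ]), 12.77, 0.1127, np.float64(0.1583), 142)
shelf ((646.3154296875, -115.08637237548828), (125.04510498046875, 213.25257873535156), 0.37408116459846497)
edge [-0.00308767  0.58442621] -0.17691002200706674
tray [-0.01947809  0.50406456] 0.5063045403880189 -0.24648346189748385 -4.491691172299369e-05
40 hang [None, None]
40 hangup [None, None]
40 free [[-41, 13, -17, -47, -41, -100], [-41, 13, -17, -47, -41, 80]]
40 freeup [[-39, 7, -13, -39, -48, -112], [-39, 7, -13, -39, -48, 68]]
40 wet [None, None]
40 wetup [None, None]
45 hang [None, None]
45 hangup [None, None]
45 free [[-46, 14, -17, -55
[... 382 characters left out ...]

55 hang [[-11, 0, -32, -71, -9, -103], [-11, 0, -32, -71, -9, 77]]
55 hangup [None, None]
55 free [[-56, 17, -17, -70, -51, -71], [-56, 17, -17, -70, -51, 109]]
55 freeup [[-53, 9, -14, -62, -53, -86], [-53, 9, -14, -62, -53, 94]]
55 wet [[-1, -1, -46, -125, -15, -46], [-1, -1, -46, -125, -15, 134]]
55 wetup [None, None]
60 hang [[-28, 3, -34, -97, -24, -67], [-28, 3, -34, -97, -24, 113]]
60 hangup [[-20, -7, -35, -80, -17, -90], [-20, -7, -35, -80, -17, 90]]
60 free [[-60, 20, -18, -76, -56, -63], [-60, 20, -18, -76, -56, 117]]
60 freeup [[-58, 11, -15, -69, -57, -78], [-58, 11, -15, -69, -57, 102]]
60 wet [[-12, 3, -55, -136, -33, -25], [-12, 3, -55, -136, -33, 155]]
60 wetup [None, None]
```

Run:
```python
from h import *
robot.movej([89.96,0,-15,0,-65,-16.5]); robot.movej([-15,-10,-30,-10,-50,80])
print(robot.read_t(),robot.read_position(),robot.read_tcp_rot()[:,2])
for t in(20,30,40,45,50,55,60):
  for nm,g,y in(('hang',(.576,-.115,.192),0),('hangup',(.576,-.115,.225),0),('hangout',(.52,-.115,.225),0),('free',(.495,-.379,.156),7.4),('wet',(.491,.176,.156),13),('wetup',(.491,.176,.25),13)):
    o=[]
    for R in(ori(y,t),flip(ori(y,t))):
        q=robot.ik(tcp(g,R),R); o.append(None if q is None else np.round(q).astype(int).tolist())
    print(t,nm,o)
```

```text
3.5667 [ 0.3997488  -0.2501273   0.25031872] [ 0.3685723   0.03932085 -0.9287671 ]
20 hang [[10, 5, -33, 6, -32, 165], [10, 5, -33, 6, -32, -15]]
20 hangup [[10, 3, -30, 6, -37, 166], [10, 3, -30, 6, -37, -14]]
20 hangout [[11, -3, -36, 6, -37, 164], [11, -3, -36, 6, -37, -16]]
20 free [[-27, 14, -18, -16, -43, -135], [-27, 14, -18, -16, -43, 45]]
20 wet [[47, 0, -51, 28, -24, 122], [47, 0, -51, 28, -24, -58]]
20 wetup [[49, -6, -40, 18, -41, 132], [49, -6, -40, 18, -41, -48]]
30 hang [[10, 1, -47, 21, -13, 151], [10, 1, -47, 21, -13, -29]]
30 hangup [[10, -1, -42, 15, -20, 157], [10, -1, -42, 15, -20, -23]]
30 hangout [[12, -8, -48, 17, -21, 154], [12, -8, -48, 17, -21, -26]]
30 free [[-33, 13, -18, -30, -40, -120], [-33, 13, -18, -30, -40, 60]]
30 wet [None, None]
30 wetup [[49, -11, -54, 40, -27, 112], [49, -11, -54, 40, -27, -68]]
40 hang [None, None]
40 hangup [None, None]
40 hangout [None, None]
40 free [[-41, 13, -17, -47, -41, -100], [-41, 13, -17, -47, -41, 80]]
40 wet [None, None]
40 wetup [None, None]
45 hang [None, None]
45 hangup [None, None]
45 hangout [None, None]
45 f
[... 242 characters left out ...]
00]]
50 wet [None, None]
50 wetup [None, None]
55 hang [[-11, 0, -32, -71, -9, -103], [-11, 0, -32, -71, -9, 77]]
55 hangup [None, None]
55 hangout [None, None]
55 free [[-56, 17, -17, -70, -51, -71], [-56, 17, -17, -70, -51, 109]]
55 wet [[-2, -1, -47, -128, -16, -42], [-2, -1, -47, -128, -16, 138]]
55 wetup [None, None]
60 hang [[-28, 3, -34, -97, -24, -67], [-28, 3, -34, -97, -24, 113]]
60 hangup [[-20, -2, -32, -84, -17, -86], [-20, -2, -32, -84, -17, 94]]
60 hangout [[-22, -7, -36, -82, -19, -87], [-22, -7, -36, -82, -19, 93]]
60 free [[-60, 20, -18, -76, -56, -63], [-60, 20, -18, -76, -56, 117]]
60 wet [[-12, 3, -56, -139, -34, -23], [-12, 3, -56, -139, -34, 157]]
60 wetup [None, None]
```

```bash
cat >> h.py <<'E'
def orib(yaw,t,b):
    R=ori(yaw,t); b=np.radians(b); return R@np.array([[np.cos(b),0,np.sin(b)],[0,1,0],[-np.sin(b),0,np.cos(b)]])
E
cat > scan.py <<'E'
from h import *
import time
T=time.time()
P=[('hang',(.576,-.114,.192),0),('hangup',(.576,-.114,.217),0),('hangout',(.51,-.114,.22),0),('free',(.495,-.379,.156),7.4),('freeup',(.495,-.379,.24),7.4),('wet',(.491,.175,.156),13),('wetmid',(.491,.175,.2),13),('wetup',(.491,.175,.24),13),('mid',(.48,.03,.24),6)]
for t in(50,55,60,65,70,75):
  for b in(-45,-30,-15,0,15,30,45):
    o=''
    for nm,g,y in P:
        R=orib(y,t,b); q=robot.ik(tcp(g,R),R); o+='  ----     ' if q is None else '%4d/%4d/%4d'%(q[0],q[3],q[4])
    print(t,b,o)
print(time.time()-T,robot.read_t())
E
python3 scan.py
```

```text
50 -45   ----       ----       ----      -63/-155/ -42 -57/-139/ -17  ----       ----       ----       ----     
50 -30   ----       ----       ----      -50/-100/ -17  ----       ----       ----       ----       ----     
50 -15   ----       ----       ----      -46/ -71/ -28 -38/ -53/ -25  ----       ----       ----       ----     
50 0   ----       ----       ----      -51/ -63/ -47 -48/ -55/ -50  ----       ----       ----       ----     
50 15  -21/ -65/ -34 -19/ -60/ -33 -23/ -60/ -37 -53/ -58/ -65 -53/ -55/ -69  17/ -73/ -11  ----       ----       ----     
50 30  -31/ -67/ -56 -30/ -65/ -57 -35/ -65/ -60 -54/ -55/ -81 -54/ -55/ -86  -3/ -80/ -42   0/ -73/ -41   4/ -66/ -40 -18/ -65/ -53
50 45  -35/ -67/ -74 -35/ -66/ -75 -39/ -65/ -78 -54/ -54/ -97 -54/ -56/-102 -11/ -77/ -62 -10/ -74/ -63  -9/ -72/ -64 -27/ -68/ -73
55 -45   ----       ----       ----      -65/-152/ -50 -60/-140/ -25  ----       ----       ----       ----     
55 -30   ----       ----       ----      -59/-111/ -29 -38/ -76/  -9  ----       ----       ----       ----     
55 -15  -24/-122/  -6  ----       ---
[... 3405 characters left out ...]
--       ----       ----       ----     
75 -15   ----       ----       ----      -72/-103/ -64 -69/ -98/ -59  ----       ----       ----       ----     
75 0  -49/-121/ -59 -47/-118/ -54 -55/-111/ -58 -70/ -89/ -70 -68/ -86/ -70  ----       ----       ----      -40/-115/ -50
75 15  -48/-102/ -63 -47/-101/ -61 -54/ -96/ -65 -67/ -79/ -80 -66/ -77/ -81 -29/-121/ -75 -26/-118/ -63 -21/-113/ -54 -42/ -99/ -61
75 30  -47/ -90/ -72 -46/ -89/ -72 -52/ -86/ -75 -64/ -72/ -91 -64/ -72/ -94 -26/-104/ -71 -24/-101/ -68 -22/ -99/ -65 -41/ -89/ -72
75 45  -44/ -81/ -83 -44/ -81/ -83 -49/ -78/ -86 -60/ -67/-103 -61/ -69/-106 -23/ -91/ -77 -22/ -90/ -76 -22/ -89/ -76 -39/ -81/ -83
5.005922555923462 3.5667
```

t=60°, β=20° works for every station. Going to the hung rack.

```bash
cat >> h.py <<'E'
T,Bt=60,20
def st(msg=''): print(msg,'t',round(robot.read_t(),2),'pos',np.round(robot.read_position(),4),'F',np.round(robot.read_force(),2),'w',round(robot.read_grip_width(),3))
def gp(): return robot.read_position()-robot.read_tcp_rot()[:,2]*.019
E
python3 - <<'E'
from h import *
print('blue',line(cl('top',.135,.17,(.3,.6),(-.7,-.47))))
R=orib(.7,T,Bt); g=np.array([.576,-.111,.192])
robot.move_gripper(.6)
robot.goto(tcp(g,R,.12),R); st('pre')
robot.servo_line(tcp(g,R),speed=.12); st('in')
im,d=grab('scene'); s=im[120:300,200:370]; im2,d2=grab('top'); s2=im2[110:290,150:320]
cv2.imwrite('pics/grasp1.png',cv2.resize(np.hstack([s,s2]),None,fx=2.3,fy=2.3,interpolation=2)[...,::-1])
E
```

```text
blue (array([ 0.3511, -0.5483]), -81.53, 0.099, np.float64(0.1532), 124)
pre t 6.76 pos [ 0.4942 -0.1465  0.2394] F [-0.08  0.02  0.78] w 0.6
in t 7.91 pos [ 0.5911 -0.1046  0.1834] F [ 0.25 -0.22 -0.05] w 0.601
```

View pics/grasp1.png

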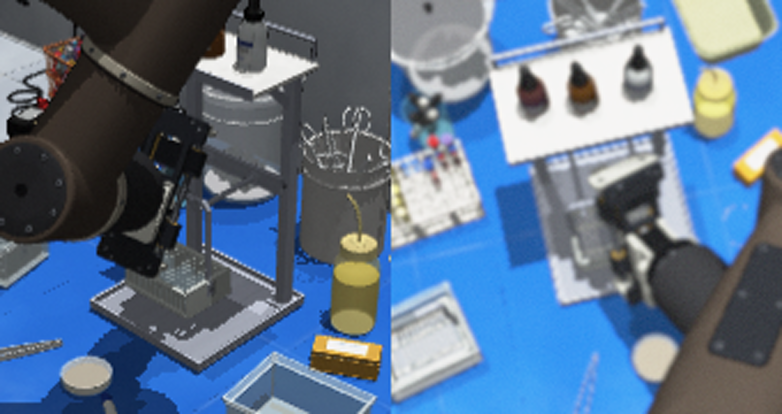

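The gripper is in under the shelf with its fingers at the bar and no contact force. Close and lift by feel.

Run:
```python
from h import *
robot.move_gripper(0); st('closed'); R=robot.read_tcp_rot()
if .12<robot.read_grip_width()<.2:
    p=robot.read_position()
    for dz in(.008,.018,.028):
        robot.servo_line(p+[0,0,dz],speed=.06); st(f'up{dz}')
    robot.servo_line(p+[-.075,0,.030],speed=.1); st('out')
    robot.servo_line(p+[-.075,0,.055],speed=.1); st('raised')
    a,_=grab('scene');b,_=grab('top')
    cv2.imwrite('pics/lift1.png',cv2.resize(np.hstack([a[120:300,180:380],b[140:290,150:350].repeat(1,0) if 0 else b[120:300,150:350]]),None,fx=2,fy=2,interpolation=2)[...,::-1])
```

```text
closed t 8.73 pos [ 0.5917 -0.1043  0.1835] F [0.36 0.3  1.66] w 0.144
up0.008 t 9.03 pos [ 0.5913 -0.1042  0.1911] F [-0.    1.33 -3.07] w 0.15
up0.018 t 9.34 pos [ 0.5916 -0.1042  0.2014] F [ 0.74  0.09 -3.43] w 0.152
up0.028 t 9.66 pos [ 0.5917 -0.1042  0.2115] F [ 0.01  0.22 -2.32] w 0.149
out t 10.56 pos [ 0.5171 -0.1047  0.2138] F [ 0.76 -0.13 -2.82] w 0.147
raised t 10.96 pos [ 0.517  -0.1039  0.2386] F [-0.88  0.09 -3.73] w 0.15
```

View pics/lift1.png

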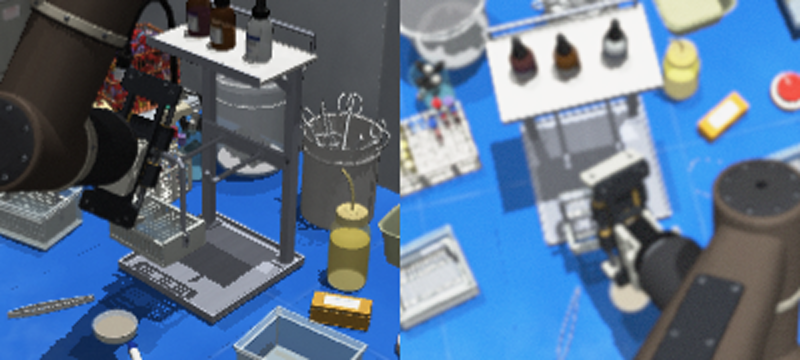

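Rack 1 hangs upright in the gripper, clear of the hooks (weight about 3 N). Carry it over the free dish and measure the alignment there.

Run:
```python
from h import *
R=orib(7.45,T,Bt); g=np.array([.4953,-.379,.24])
robot.servo_line(tcp(g,R),R,speed=.18); robot.dwell(.3); st('over'); print(gp())
for n in('scene','top'):
    grab(n)
    print(n,'bar',line(cl(n,.225,.262,(.46,.53),(-.46,-.3))))
    for lo,hi,nm in((.06,.076,'rim'),(.12,.145,'racktop'),(.095,.15,'rackall')):
        Q=cl(n,lo,hi,(.40,.60),(-.48,-.28)); 
        if len(Q)>5:
            r=cv2.minAreaRect(np.float32(Q[:,:2]*1000)); print(nm,len(Q),np.round(r[0],1),np.round(r[1],1),round(r[2],1))
a=np.load('scene.npz')['im'];b=np.load('top.npz')['im']
cv2.imwrite('pics/over1.png',cv2.resize(np.hstack([a[190:350,270:400],b[150:310,270:400]]),None,fx=3,fy=3,interpolation=2)[...,::-1])
```

```text
over t 12.99 pos [ 0.5098 -0.3702  0.2314] F [-0.23  0.4  -2.84] w 0.15
[ 0.4953569  -0.37860571  0.24029262]
scene bar (array([ 0.4997, -0.4233]), 7.1, 0.0223, np.float64(0.2387), 47)
rim 300 [ 495.9 -379.4] [110.1 137.3] 6.0
racktop 343 [ 498.6 -404. ] [89.9 66.3] 9.2
rackall 827 [ 495.4 -393. ] [91.3 89.2] 4.1
top bar (array([ 0.4911, -0.3508]), 3.84, 0.0607, np.float64(0.2423), 99)
rim 141 [ 494.2 -367.3] [106.5 114.6] 7.6
racktop 228 [ 493.5 -352.5] [86.9 71.7] 7.8
rackall 530 [ 494.2 -360.5] [87.  87.5] 6.4
```

View pics/over1.png

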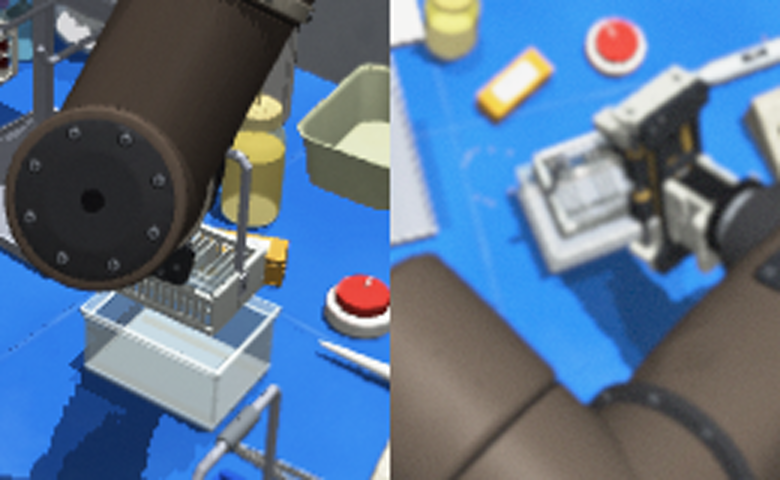

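The scene view shows the rack's right end above the dish and the top view its left end. Combine the two extents in the dish frame, calibrating each view on the rim's own ends.

```bash
cat >> h.py <<'E'
def infr(Q,c,yaw):
    a=np.radians(yaw); return (Q[:,:2]-c)@np.array([[np.cos(a),-np.sin(a)],[np.sin(a),np.cos(a)]])
def ext(n,lo,hi,c,yaw,hx=.07,hy=.09):
    q=infr(cl(n,lo,hi,(c[0]-.2,c[0]+.2),(c[1]-.2,c[1]+.2)),np.array(c),yaw)
    q=q[(abs(q[:,0])<hx)&(abs(q[:,1])<hy)]
    return np.round(np.percentile(q,[1,99],axis=0).T.ravel()*1000,1),len(q)
E
python3 - <<'E'
from h import *
c=(.4953,-.379)
for n in('scene','top'):
    for lo,hi,k in((.064,.074,'rim'),(.092,.115,'low'),(.115,.138,'high'),(.092,.138,'all')): print(n,k,ext(n,lo,hi,c,7.45,.06,.08))
    # side-face slope vs dish: long visible side yaw
    q=infr(cl(n,.12,.138,(.4,.6),(-.48,-.28)),np.array(c),7.45)
    for sgn in(1,-1):
        e=[];ys=np.arange(-.055,.056,.006)
        for y in ys:
            s=q[abs(q[:,1]-y)<.003][:,0]; s=s[abs(s)<.055]
            e.append(np.nan if len(s)<2 else (sgn*s).max())
        print(n,sgn,np.round(np.array(e)*1000,1))
E
```

```text
scene rim (array([-53.9,  50.6, -68.4,  67.9]), 217)
scene low (array([-44.4,  35.5, -57. ,  32.6]), 366)
scene high (array([-43.2,  41.8, -57.5,   7.8]), 467)
scene all (array([-43.7,  41.3, -57.2,  27.7]), 833)
scene 1 [39.8 32.9 42.1 37.4 36.3 41.7 42.  40.3 44.5 41.4 42.1  nan  nan  nan
  nan  nan  nan  nan  nan]
scene -1 [43.3 43.5 43.  44.5 43.2 42.5 43.5 41.9 41.8 42.2 42.9  nan  nan  nan
  nan  nan  nan  nan  nan]
top rim (array([-52.7,  52.2, -42.7,  68.8]), 95)
top low (array([-41.6,  37.6, -23.5,  60.6]), 267)
top high (array([-41.5,  43.1,  -9.5,  61.1]), 281)
top all (array([-41.5,  42.2, -19.5,  61. ]), 548)
top 1 [ nan  nan  nan  nan  nan  nan  nan  nan 44.4 41.4 41.8 43.2 42.1 42.5
 45.1 41.8 41.4 43.1 41.8]
top -1 [ nan  nan  nan  nan  nan  nan  nan  nan 41.5 41.6 41.5 40.9 40.1 41.1
 40.4 41.  39.2 41.  41.5]
```

Sub-mm in x, but the rack sits about 1.8 mm too far left. Shift it right and lower by feel.

```bash
cat >> h.py <<'E'
def lower(zend,step,zslow,lim=4.,fine=.0025):
    """lower grasp point to zend, stop when the support force exceeds lim over the free weight"""
    f0=np.mean([robot.read_force() for _ in range(5)],0); p=robot.read_position(); off=(p-gp())[2]
    while gp()[2]>zend+.0003:
        z=gp()[2]; s=step if z-step>zslow else fine
        p[2]=max(z-s,zend)+off; robot.servo_line(p,speed=.05 if s==step else .02)
        f=robot.read_force()-f0
        if np.linalg.norm(f)>lim: robot.dwell(.1); f=robot.read_force()-f0
        if np.linalg.norm(f)>lim: print('contact',np.round(f,2)); break
        if s!=step: print(round(gp()[2],4),np.round(f,1),end=' ')
    st('low'); print(gp(),round(robot.read_t(),2))
E
python3 - <<'E'
from h import *
a=np.radians(7.45); ex=np.array([np.cos(a),np.sin(a),0]);ey=np.array([-np.sin(a),np.cos(a),0])
p=robot.read_position()-.0018*ey-.0004*ex
robot.servo_line(p,speed=.03); lower(.150,.02,.165)
E
```

```text
0.1766 [0.5 0.9 0.9] 0.174 [-0.2  0.5  0.2] 0.1713 [-1.   0.5 -0.1] 0.1685 [ 0.4  0.4 -0.3] 0.1658 [ 0.4  0.1 -0.1] 0.1631 [-0.6  0.5  0.8] 0.1604 [1.  0.4 0.7] 0.1577 [-1.3  0.5 -0.2] contact [-1.99 -0.44  8.32]
low t 17.66 pos [ 0.5102 -0.3729  0.148 ] F [-1.96 -0.94  5.12] w 0.148
[ 0.49570596 -0.3813667   0.15687444] 17.66
```

Run:
```python
from h import *
robot.servo_line(robot.read_position()+[0,0,.0012],speed=.02)
robot.move_gripper(.6); robot.dwell(.15); st('open')
R=robot.read_tcp_rot(); p=robot.read_position()
robot.servo_line(p-.08*R[:,2],speed=.15); st('back')
R2=orib(12.6,T,Bt); g=np.array([.492,.175,.156])
for b,u in((.12,.1),(.12,.0)): print(robot.ik(tcp(g,R2,b,u),R2))
robot.servo_line(robot.read_position()+[-.02,0,.08],speed=.2)
c=(.4953,-.379)
a,_=grab('scene')
for n in('scene',): 
    for lo,hi,k in((.062,.074,'rim'),(.04,.058,'in')): print(k,ext(n,lo,hi,c,7.45,.06,.08))
    print('bar',line(cl(n,.145,.17,(.45,.55),(-.46,-.3))))
try:
    robot.goto(tcp(g,R2,.12,.06),R2)
except robot.Unreachable as e: print('unreach',e)
st()
b,_=grab('top')
print('bar',line(cl('top',.145,.17,(.45,.55),(-.46,-.3))))
print('wet',line(cl('top',.145,.17,(.44,.54),(.1,.25))))
cv2.imwrite('pics/home1.png',np.hstack([cv2.resize(a[180:360,250:400],None,fx=2.5,fy=2.5),cv2.resize(b[140:320,100:370][:, :],(405,450)) if 0 else cv2.resize(b[140:320,:][:,220:370],None,fx=2.5,fy=2.5)])[...,::-1])
```

```text
open t 18.96 pos [ 0.5102 -0.3729  0.1492] F [-0.46  0.25 -0.36] w 0.6
back t 19.64 pos [ 0.4494 -0.4084  0.1867] F [-0.28 -0.61 -0.49] w 0.602
None
[-14.92671286 -13.06708337 -44.55628842 -81.11052148 -43.44582943
 -83.80102283]
rim (array([-54.7,  53.4, -68.2,  37.5]), 298)
in (array([-51.9,  47.3, -65.4,  52.4]), 600)
bar (array([ 0.4967, -0.4082]), 7.9, 0.0567, np.float64(0.1594), 95)
 t 22.17 pos [0.4199 0.123  0.2636] F [-0.52  0.47 -0.05] w 0.601
bar (array([ 0.4947, -0.3785]), 6.57, 0.1126, np.float64(0.1594), 132)
wet (array([0.4906, 0.1746]), 12.98, 0.1126, np.float64(0.1589), 144)
```

View pics/home1.png

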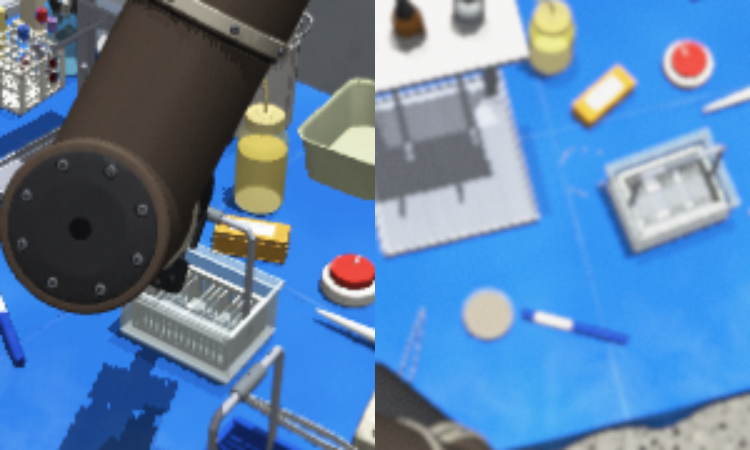

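Rack 1 is home and level: its bar top is at 0.1594, matching the wet rack's standing height of 0.1589. It is centred at (0.4947,-0.3785) and released. Next I measure the bare hooks and take the wet rack.

Run:
```python
from h import *
Q=cl('top',.175,.215,(.545,.655),(-.18,-.05))
for s in(Q[Q[:,1]<-.115],Q[Q[:,1]>=-.115]):
    print(len(s),np.round(np.median(s,0),4), 'front tip x',np.round(np.percentile(s[:,0],[0,5]),4),'y',np.round(np.percentile(s[:,1],[5,50,95]),4),'lin',np.degrees(np.arctan(np.polyfit(s[:,0],s[:,1],1)[0])))
R=orib(12.8,T,Bt); g=np.array([.492,.175,.156])
robot.servo_line(tcp(g,R,.12),R,speed=.15)
robot.servo_line(tcp(g,R),speed=.12); st('in')
robot.move_gripper(0); st('closed')
```

```text
82 [ 0.6061 -0.1513  0.1875] front tip x [0.5559 0.5629] y [-0.1553 -0.1513 -0.1478] lin -0.1421094655560505
80 [ 0.6041 -0.0782  0.1885] front tip x [0.5569 0.5607] y [-0.0818 -0.0782 -0.0747] lin 0.32330083019414535
in t 24.15 pos [0.5053 0.1848 0.1474] F [-0.48 -0.07  0.38] w 0.601
closed t 24.88 pos [0.5061 0.1848 0.1477] F [-1.92 -1.11  5.82] w 0.149
```

Hooks at y −0.151 and −0.078 put the middle at −0.115; tips at x 0.556 put the seat at about (0.577,−0.115). Lift straight out.

Run:
```python
from h import *
p=robot.read_position(); ok=True
for dz in(.01,.03,.055,.088):
    robot.servo_line(p+[0,0,dz],speed=.08); st('up'); 
    if robot.read_force()[2]<-12: ok=False; break
if ok:
    robot.servo_line(tcp([.47,.03,.246],orib(6,T,Bt)),orib(6,T,Bt),speed=.15)
    R=orib(.2,T,Bt)
    robot.servo_line(tcp([.497,-.115,.240],R),R,speed=.15); robot.dwell(.3); st('front'); print(gp())
    a,_=grab('scene'); b,_=grab('top')
    for n in('scene','top'):
        print(n,'bar',line(cl(n,.225,.26,(.47,.525),(-.2,-.03))))
        for lo,hi in((.09,.115),(.115,.138)): print(ext(n,lo,hi,(.497,-.115),0.2,.06,.08))
    cv2.imwrite('pics/front2.png',cv2.resize(np.hstack([a[120:300,180:380],b[120:300,150:350]]),None,fx=2,fy=2,interpolation=2)[...,::-1])
```

```text
up t 25.16 pos [0.5055 0.185  0.1573] F [-0.35  0.25 -3.95] w 0.148
up t 25.56 pos [0.5055 0.1853 0.1772] F [ 0.22 -0.27 -4.  ] w 0.149
up t 26.02 pos [0.5055 0.1853 0.2018] F [ 0.19  1.06 -4.55] w 0.149
up t 26.58 pos [0.5053 0.1853 0.2344] F [-0.1  -0.34 -4.19] w 0.149
front t 29.17 pos [ 0.5124 -0.108   0.2313] F [-0.27 -0.34 -4.65] w 0.149
[ 0.49695578 -0.11456658  0.24020987]
scene bar (array([ 0.4945, -0.1425]), 2.66, 0.0612, np.float64(0.2398), 68)
(array([-45. ,  36.1, -59.5,  56. ]), 316)
(array([-43.8,  40.8, -58.9,  54.8]), 659)
top bar (array([ 0.496 , -0.0814]), -2.53, 0.0464, np.float64(0.242), 66)
(array([-43.5,  39.2,  17.8,  55.5]), 94)
(array([-43.6,  41.9,  19.4,  57.8]), 96)
```

View pics/front2.png

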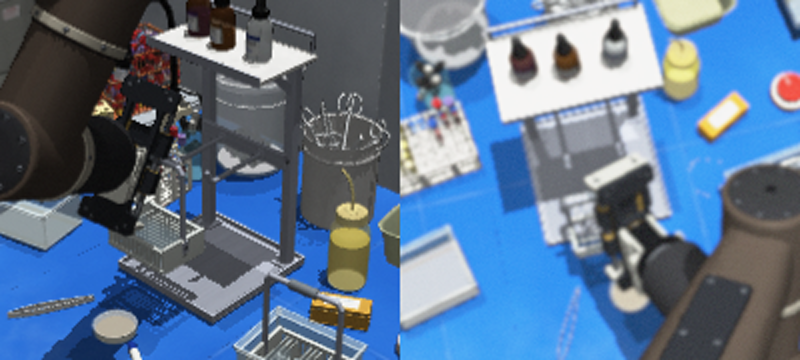

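The wet rack is upright in front of the hooks and the used dish is empty, at left. The rack is centred within about 1.3 mm. Move in over the tips and lower by feel.

Run:
```python
from h import *
R=orib(.2,T,Bt)
robot.servo_line(tcp([.497,-.1138,.219],R),R,speed=.08)
robot.servo_line(tcp([.580,-.1138,.219],R),R,speed=.1); st('over'); print(gp())
lower(.188,.006,.196,lim=2.5,fine=.0015)
```

```text
over t 30.67 pos [ 0.5949 -0.107   0.2097] F [-0.34  1.   -4.4 ] w 0.145
[ 0.57951229 -0.11357781  0.21868294]
0.1984 [ 0.6 -1.   0.7] 0.1968 [ 0.4 -1.1  0.8] 0.1951 [ 0.8 -1.4  0.3] 0.1934 [-0.2 -0.2  0.4] contact [ 0.7  -0.26  4.21]
low t 32.84 pos [ 0.5952 -0.1071  0.1835] F [ 0.36  0.75 -0.19] w 0.149
[ 0.57979825 -0.11364123  0.19236956] 32.84
```

Contact came at bar height 0.1924, as expected (seat at 0.192), and the hooks now carry the weight. Release, back out and check.

Run:
```python
from h import *
robot.move_gripper(.6); robot.dwell(.3); st('open')
R=robot.read_tcp_rot(); p=robot.read_position()
robot.servo_line(p-.12*R[:,2],speed=.08); robot.servo_line(robot.read_position()+[-.03,0,.05],speed=.15)
q=robot.read_qpos(); q[0]-=45; robot.movej(q); robot.dwell(.5); st('clear')
a,_=grab('scene'); b,_=grab('top')
for n in('scene','top'):
    print(n,'hang',line(cl(n,.182,.206,(.555,.60),(-.19,-.05))),'free',line(cl(n,.145,.17,(.45,.55),(-.46,-.3))))
    print(ext(n,.05,.09,(.578,-.115),0,.06,.08))
    Q=cl(n,.44,.48,(.55,.75),(-.25,0)); r=cv2.minAreaRect(np.float32(Q[:,:2]*1000)); print('bottles',np.round(r[0],1),np.round(r[1],1))
cv2.imwrite('pics/end.png',cv2.resize(np.hstack([a[90:340,150:400],b[100:280,150:390] if 0 else b[90:340,130:400]]),None,fx=1.5,fy=1.5,interpolation=2)[...,::-1])
```

```text
open t 33.99 pos [ 0.595 -0.107  0.183] F [0.1  0.27 0.41] w 0.6
clear t 38.04 pos [ 0.2263 -0.4353  0.289 ] F [ 0.24  0.37 -0.02] w 0.602
scene hang (array([ 0.5767, -0.1168]), 0.39, 0.1085, np.float64(0.1945), 137) free (array([ 0.4928, -0.3797]), 7.15, 0.1147, np.float64(0.1593), 192)
(array([-41.7,  42.6, -58.4,  58. ]), 948)
bottles [ 637.6 -113.9] [134.   19.3]
top hang (array([ 0.5792, -0.1136]), 0.88, 0.1115, np.float64(0.1948), 158) free (array([ 0.4948, -0.3785]), 6.78, 0.114, np.float64(0.1592), 134)
(array([-40.7,  41.6, -54.5,  57.5]), 398)
bottles [ 638.1 -112.2] [136.   19.8]
```

View pics/end.png

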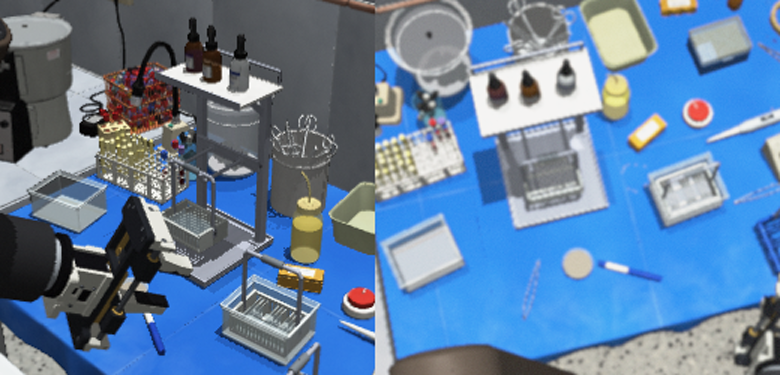

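The wet rack hangs on both hooks, the drained rack sits in its dish, the bottles have not moved and the arm is clear.

```bash
python3 -c "
from h import *
robot.job_done(); st()"
```

```text
the job is handed in; nothing more can be done
the job is handed in; nothing more can be done
```

I moved the staining line on by one station and handed the job in at about 38 s of the 58 s allowed. No verdict was reported, so the results below are from my own last checks.

- **Drained rack:** I lifted it off the hooks and lowered it into the empty dish until it touched bottom. It stands at the height of a rack that is fully home, with its handle bar within about 2.5 mm of the dish centre. Its yaw is within about 1° of the dish's.
- **Wet rack:** I lifted it out of its dish and hung it over both hooks; contact came with the bar at 0.1924 m, against a seat height of 0.192 m. It ended about 2 mm off the hooks' middle sideways. It hangs level and less than 1° out of line with the stand.
- **Bottles and arm:** The bottles measured within about 0.6 mm of where they started. The gripper is clear of everything, and the force reading was near zero.

No check failed. The two cameras disagreed by 2–3 mm on the bar positions. I did not test directly that the hanging rack's weight is on the stand; I inferred it from the wrist load dropping to about zero before release and the rack staying at seat height afterwards.

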